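# Start the soak timers in order

### The job

Three closed instrument tubs are soaking: start their timers in the order the loads came in, first the one beside the round tub, then the one beside the square tub, last the one beside the long tub, by pushing the grey key on top of each down with a light touch of the fingertips, all the way, so that it stays down. Leave off the timer beside the open, empty tub. Only touch the timers, without lifting them or pushing them about, and leave everything else on the counter where it is.

Things in the scene. Friction and masses are not known exactly. Their poses are not given: they have to be found in the camera images.
- round_tub: round white tub, closed by a flat grey disc lid 94 mm across with a small grey knob in the middle (same knob on all three lids); lid top 60 mm and knob top 74 mm above the counter. Fixed to the counter. Origin: centre of its underside.
- square_tub: square white tub, closed by a flat grey square lid 94 x 94 mm with a knob; lid top 60 mm, knob top 74 mm above the counter. Fixed. Origin: centre of its underside.
- long_tub: oblong white tub, closed by a flat grey lid 64 x 132 mm (short along its x, long along its y) with a knob; lid top 60 mm, knob top 74 mm above the counter. Fixed. Origin: centre of its underside.
- open_tub: open, empty square white tub without a lid, 94 x 94 mm, 60 mm high, walls 4 mm. Fixed. Origin: centre of its underside.
- timer_round: the soak timer of the round tub: a loose white puck 64 mm across and 22 mm high, 180 to 290 g, standing about 125 mm from the tub's centre on the side away from the robot; one round grey key in the middle of its top. All four timers look alike. Origin: centre of its underside, z up.
- key_round_top (a point): centre of the top face of the key on the timer of the round tub (it moves with the key). The key is 28 mm across; up, its top is 22 mm above the puck's top (44 mm above the counter); fully down and let go it still stands 12 mm above it.
- key_round (a joint): travel of that key in m: 0 up (timer off), 0.010 fully down. It takes about 3 N to push (at most 5 N), does not spring back and stays where it is left. Its cap is sprung: under the finger the top face yields a further 1 mm per 2 N (about 1.5 mm while the key slides), and comes back when let go.
- timer_square: the soak timer of the square tub: a loose white puck 64 mm across and 22 mm high, 180 to 290 g, standing about 125 mm from the tub's centre on the side away from the robot; one round grey key in the middle of its top. All four timers look alike. Origin: centre of its underside, z up.
- key_square_top (a point): centre of the top face of the key on the timer of the square tub (it moves with the key). The key is 28 mm across; up, its top is 22 mm above the puck's top (44 mm above the counter); fully down and let go it still stands 12 mm above it.
- key_square (a joint): travel of that key in m: 0 up (timer off), 0.010 fully down. It takes about 3 N to push (at most 5 N), does not spring back and stays where it is left. Its cap is sprung: under the finger the top face yields a further 1 mm per 2 N (about 1.5 mm while the key slides), and comes back when let go.
- timer_long: the soak timer of the long tub: a loose white puck 64 mm across and 22 mm high, 180 to 290 g, standing about 125 mm from the tub's centre on the side away from the robot; one round grey key in the middle of its top. All four timers look alike. Origin: centre of its underside, z up.
- key_long_top (a point): centre of the top face of the key on the timer of the long tub (it moves with the key). The key is 28 mm across; up, its top is 22 mm above the puck's top (44 mm above the counter); fully down and let go it still stands 12 mm above it.
- key_long (a joint): travel of that key in m: 0 up (timer off), 0.010 fully down. It takes about 3 N to push (at most 5 N), does not spring back and stays where it is left. Its cap is sprung: under the finger the top face yields a further 1 mm per 2 N (about 1.5 mm while the key slides), and comes back when let go.
- timer_open: the soak timer of the open, empty tub: a loose white puck 64 mm across and 22 mm high, 180 to 290 g, standing about 125 mm from the tub's centre on the side away from the robot; one round grey key in the middle of its top. All four timers look alike. Origin: centre of its underside, z up.
- key_open_top (a point): centre of the top face of the key on the timer of the open, empty tub (it moves with the key). The key is 28 mm across; up, its top is 22 mm above the puck's top (44 mm above the counter); fully down and let go it still stands 12 mm above it.
- key_open (a joint): travel of that key in m: 0 up (timer off), 0.010 fully down. It takes about 3 N to push (at most 5 N), does not spring back and stays where it is left. Its cap is sprung: under the finger the top face yields a further 1 mm per 2 N (about 1.5 mm while the key slides), and comes back when let go.
- mirror: bystander, loose: mouth mirror, a thin steel rod 165 mm long lying between the timers. Origin: on its underside, about the middle.
- bur_pot: bystander, loose: small amber jar 26 mm across, 45 mm high, standing between two timers. Origin: on its underside, about the middle.
- probe: bystander, loose: steel probe, a thin rod 165 mm long lying between two timers. Origin: on its underside, about the middle.
- steel_cup: bystander, loose: open steel cup 64 mm across, 60 mm high, beyond the timers. Origin: on its underside, about the middle.
- jar: bystander, loose: white capped jar 54 mm across, 65 mm high, beyond the timers. Origin: on its underside, about the middle.
- handpiece: bystander, loose: steel dental handpiece 140 mm long, 18 mm thick, lying beyond the timers. Origin: on its underside, about the middle.
There are look-alikes about, which are no part of the job. What is shaped like the timer_round but orange is not meant. Leave any purple look-alike of the timer_square alone.

How it is judged:
By the outcome, as a careful person would: the job done as asked, in the order asked, and still so for the second after the job is handed in, with the robot touching nothing.
It also fails if it takes over 48 s, if anything falls off the work surface, if the arm or the gripper's body presses on something with over 40 N, if the wrist force passes 120 N, or if a joint passes its speed limit or range.

### The arm

A 6-joint arm with a two-finger parallel gripper is mounted at the origin on the work surface. World frame = base frame: x ahead of the robot, y to its left, z up, the work surface at z = 0. Lengths are in m, angles in degrees, forces in N, time in s.
With the tool pointing down it reaches from about 0.275 to 0.75 m from the base axis. Payload 10.2 kg.
Tool frame: the origin (TCP) lies at the very end of the fingers, on their centre line; the grasp point (between the pads) lies env.grip_depth behind it (env.grip_depth is the distance from the TCP to the grasp point, in m); z points along the fingers, y is the direction in which the jaws open and shut (so a half turn about z gives the same grasp; the last joint's range is limited). The gripper opens to 88 mm and grips with 3 to 60 N. Pads are 18 mm wide; open, the fingers measure 123 mm over their backs; the gripper's body (75 mm by 187 mm) begins 45 mm behind the grasp point.
Start: joints at [-76.513, 17.928, 85.812, -0, 76.261, -12.8], TCP at [0.232, -0.471, 0.239] pointing down, gripper open.
Joint ranges: [-168.41, 168.41], [-55.51, 124.54], [10.69, 146.95], [-70.63, 250.63], [1, 178], [-165.06, 165.06]. Speed limits (degrees/s): [136.94, 136.94, 172.46, 180, 180, 180].

### API

Orientations are given as [roll, pitch, yaw] about the fixed x, y, z axes, in that order (R = Rz(yaw) Ry(pitch) Rx(roll)).
In Python, from rig import env, grip, monitor, imaging gives the robot as it stands. The module is installed in compiled form; this text tells all that it offers. Calls block until the motion is done:
- env.reach(position, orientation): joint-space move of the TCP to a pose.
- env.move_linear(position, max_speed=0.15, attitude=None, stop_force=None): straight line of the TCP; attitude=None keeps the orientation; max_speed is the mean speed in m/s. With stop_force (N) it stops when the force on the tool has changed by that much, and returns True; else False.
- env.move_j(angles): joint-space move.
- grip(opening, effort=None): opening from 0.0 (shut) to 1.0 (fully open); effort is the grip in N (None keeps the last); returns when the fingers have stopped.
- env.hold(seconds).
- env.ik(position, orientation): joint angles nearest the present ones, or None.
- monitor.sense(): the state.
- imaging.camera(name): name is "scene" or "top" or "wrist"; returns a dict with "pixels" (400x640x3 uint8, red, green, blue), "K" (3x3 intrinsics, pixels), "k1" (the pictures are not rectified: a ray, as slopes to the right and down, at radius r is drawn at 1 + k1 r^2 times it, then the intrinsics apply), "extrinsics" (4x4, takes a point from world to camera coordinates); the wrist camera has in their place "mount" (4x4, takes a point from camera to tool coordinates, whose origin is the TCP and whose axes are the flange's). Camera axes: x right, y down, z forward; pixel columns grow to the right and rows downward; lengths in m; the calibration is good to about 2 mm. A picture is of the moment at which its call begins: read the wrist's pose just before it. There is no depth.
A pose or a line that the arm cannot do raises env.Unreachable and nothing moves.
- env.hand_in(): hands the job in, once; it reports no verdict.
Trained networks look in a picture, given as the dict that the camera call returned (one of the last four; its "shot" number tells which), for a name from the list of things; names that differ only in an ending like _2 or _b are one class to them, and where a whole thing is asked for, a point or a joint stands for the part that bears it (a point fixed in the world has none). Each returns a list of dicts, best first, with "p" (0 to 1); they miss things now and then, are a little off and sometimes report something else, mostly with a low value. They report only what shows in the picture. A call takes as long as a camera call. They do not tell look-alikes from the thing itself.
- imaging.masks_of(picture, thing): "mask" (400x640 bool, what is visible of it) and "box" ([centre column, centre row, width, height] in pixels, round what is visible of it).
The state is a dict: "clock": time; "q": joint angles; "dq": joint speeds; "joint_efforts": joint torques, N m; "eef_pos": TCP position; "orientation": TCP orientation; "contact_force": force on the tool from outside, world axes, zero at the start; "moment": the same for the moment, N m; "opening": opening from 0.0 (shut) to 1.0 (fully open).
Only numpy, scipy, OpenCV 4.12 (cv2) and the standard library are available. Lean on these libraries where they do the work, as an engineer would, in place of code of your own. Each camera call takes 0.05 s, during which the arm holds its last target. There are 200 camera calls.

## Working session

There is one attempt and no reset: what is moved stays moved. The work goes in short steps, each a Python script; the robot and the scene stay as the last script left them, time stands still between calls to the robot, and variables do not carry over. Pictures are saved under pics/ and viewed, about 8 in all and at most 12, crops included, and the job is handed in when it is done.

```bash
mkdir -p pics; python3 - <<'E'
from rig import env, grip, monitor, imaging
import cv2,numpy as np
for n in ("top","scene"):
    p=imaging.camera(n)
    cv2.imwrite(f"pics/{n}1.png",p["pixels"][:,:,::-1])
    print(n,p["K"].tolist(),p["k1"],np.round(p["extrinsics"],4).tolist())
    if 1:
        for t in ("timer_round","round_tub","square_tub","long_tub","open_tub","key_round_top"):
            for m in imaging.masks_of(p,t): print(n,t,round(m["p"],2),np.round(m["box"],1))
s=monitor.sense();print(s["clock"],s["eef_pos"],s["orientation"],env.grip_depth)
E
```

```text
top [[512.4122826912362, 0.0, 315.512110125552], [0.0, 512.4122826912362, 200.3336076817363], [0.0, 0.0, 1.0]] -0.12834248170513315 [[-0.0072, -0.9999, -0.0083, 0.0116], [-0.9993, 0.0075, -0.0363, 0.5162], [0.0364, 0.008, -0.9993, 1.2732], [0.0, 0.0, 0.0, 1.0]]
top timer_round 0.6 [204.9 282.9  24.3  25.9]
top round_tub 0.86 [278.4 247.4  41.1  39.9]
top square_tub 0.59 [401.2 191.1   8.6  64.9]
top square_tub 0.46 [204.2 189.3  29.8  25.3]
top long_tub 0.73 [447.  249.1  54.3  31.1]
top open_tub 0.76 [362.1 237.2  40.5  40.1]
top key_round_top 0.64 [280.6 193.8  17.1   8.1]
scene [[461.28238005273334, 0.0, 315.4007634109944], [0.0, 461.28238005273334, 210.29528124704706], [0.0, 0.0, 1.0]] -0.044962674901379014 [[-0.4398, 0.8981, 0.0082, 0.2383], [0.7155, 0.3558, -0.6012, -0.3266], [-0.5429, -0.2585, -0.799, 1.3109], [0.0, 0.0, 0.0, 1.0]]
scene timer_round 0.88 [358.1 250.6  32.5  26.2]
scene timer_round 0.76 [474.  205.8  31.8  21.3]
scene timer_round 0.42 [274.  223.7  29.6  23.8]
scene timer_round 0.38 [467.9 237.6  58.9  59.4]
scene round_tub 0.61 [387.9 200.3  40.7  52.7]
scene round_tub 0.34 [404.2 273.2  10.8  21.6]
scene square_tub 0.57 [467.4 236.6  59.3  55.4]
scene square_tub 0.29 [387.6 202.1  42.   49.3]
scene long_tub 0.91 [228.5 137.2  61.6  49.3]
scene long_tub 0.72 [235.9 203.4  40.   39.9]
scene long_tub 0.24 [292.6 306.5  30.2  68.2]
scene open_tub 0.63 [297.6 179.1  58.2  56.6]
scene key_round_top 0.73 [477.5 199.   14.4  17.4]
scene key_round_top 0.67 [357.7 242.7  14.8  15.8]
0.7 [ 0.2324996  -0.47071526  0.23873461] [1.79997539e+02 4.17076607e-04 2.62872512e+01] 0.0187
```

View pics/top1.png

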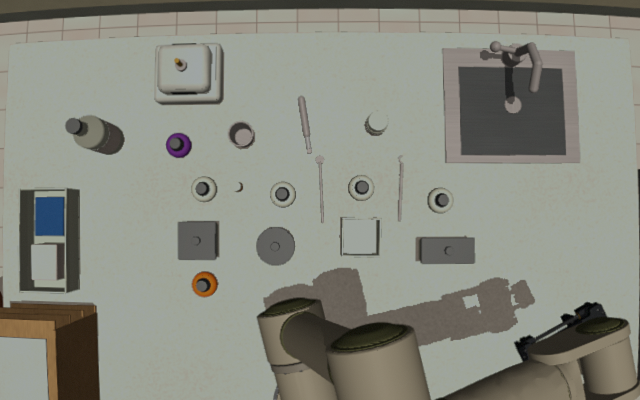

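View pics/scene1.png

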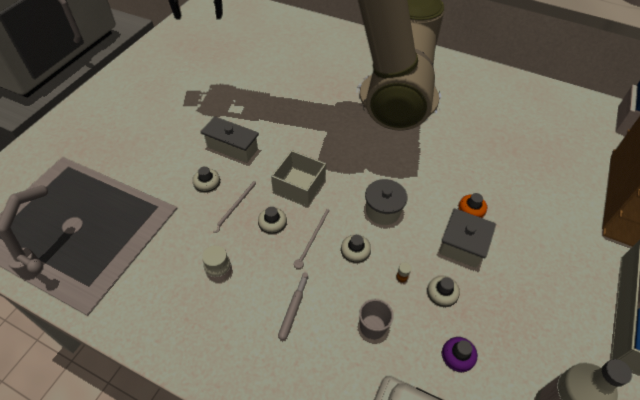

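Top picture: the candidates for timers are white pucks at (204,188), (283,194), (361,187) and (440,200), plus orange (205,284) and purple (178,145), which are ruled out. The tubs are square (197,240), round (275,246), open (360,237) and long (447,250). Each tub's timer is the white puck just above it in the picture, on the far side from the robot. I'll measure the keys and confirm with one crop.

```bash
cat > h.py <<'E'
from rig import env, grip, monitor, imaging
import cv2,numpy as np
from scipy.spatial.transform import Rotation as R
def ray2plane(p,uv,z,T):  # T camera->world
    d=np.array([p["k1"],0,0,0,0.])
    n=cv2.undistortPoints(np.array([[uv]],float),p["K"],d)[0,0]
    r=T[:3,:3]@np.array([n[0],n[1],1]); c=T[:3,3]
    return c+r*(z-c[2])/r[2]
def keyblob(p,uv,rad,thr=75):
    g=cv2.cvtColor(p["pixels"],cv2.COLOR_RGB2GRAY)
    m=np.zeros_like(g); cv2.circle(m,(int(uv[0]),int(uv[1])),rad,255,-1)
    m=((g<thr)&(m>0)).astype(np.uint8)
    n,l,s,c=cv2.connectedComponentsWithStats(m)
    if n<2: return None
    k=1+np.argmax(s[1:,4]); return c[k],s[k]
E
python3 - <<'E'
from h import *
p=imaging.camera("top");T=np.linalg.inv(p["extrinsics"])
for n,uv in dict(round=(283,194),square=(204,188),long=(440,200),open=(361,187)).items():
    b=keyblob(p,uv,11,90); print(n,b and (b[0].round(1),b[1]), b and ray2plane(p,b[0],.035,T).round(4))
for n,uv in dict(roundt=(275,246),squaret=(197,240),longt=(447,250),opent=(360,237)).items(): print(n,ray2plane(p,uv,.06,T).round(3))
c=p["pixels"][140:300,150:490,::-1]; cv2.imwrite("pics/crop.png",cv2.resize(c,None,fx=2.3,fy=2.3,interpolation=cv2.INTER_CUBIC))
E
```

```text
round (array([282.4, 193.8]), array([275, 187,  15,  14,  80], dtype=int32)) [0.5321 0.0889 0.035 ]
square (array([203.5, 188.5]), array([197, 182,  12,  14,  86], dtype=int32)) [0.5469 0.2847 0.035 ]
long (array([439.1, 200. ]), array([435, 193,  12,  14,  74], dtype=int32)) [ 0.5139 -0.2973  0.035 ]
open (array([360.5, 187.5]), array([355, 181,  14,  13,  73], dtype=int32)) [ 0.546 -0.103  0.035]
roundt [0.405 0.106 0.06 ]
squaret [0.421 0.295 0.06 ]
longt [ 0.392 -0.309  0.06 ]
opent [ 0.426 -0.099  0.06 ]
```

View pics/crop.png

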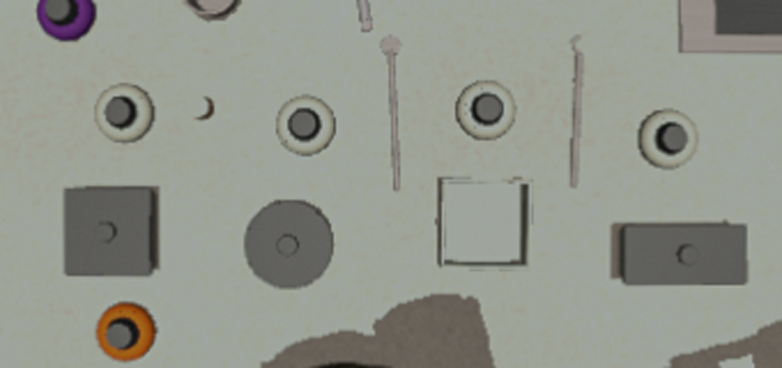

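The crop confirms it: each white timer stands directly above (beyond) its tub, and the measured spacing of 121 to 128 mm fits. Next I hover over the round tub's timer with the fingers shut and take a wrist look.

```bash
python3 - <<'E'
from h import *
grip(0.0)
env.reach([0.24,-0.40,0.22],[180,0,0]) if False else None
env.reach([0.532,0.089,0.15],[180,0,0])
s=monitor.sense();p=imaging.camera("wrist")
print(s["clock"],s["eef_pos"],s["orientation"],s["contact_force"],s["opening"])
print(np.round(p["mount"],4).tolist(),p["K"].tolist(),p["k1"])
for t in("key_round_top","timer_round"):
  for m in imaging.masks_of(p,t): print(t,round(m["p"],2),np.round(m["box"],1))
cv2.imwrite("pics/w1.png",p["pixels"][:,:,::-1])
E
```

```text
4.3333 [0.53219032 0.08835696 0.15008106] [ 1.79993008e+02 -1.21256953e-02 -4.39663468e-02] [-0.59405708 -0.61725835 -0.06541148] 0.008075441447039897
[[0.0009, -0.9616, -0.2745, 0.0709], [1.0, 0.0007, 0.0009, -0.0002], [-0.0006, -0.2745, 0.9616, -0.1457], [0.0, 0.0, 0.0, 1.0]] [[290.8118059627968, 0.0, 322.9006578301051], [0.0, 290.8118059627968, 200.73509994151024], [0.0, 0.0, 1.0]] 0.010723787120170677
key_round_top 0.95 [318.8 195.7  29.4  33.8]
key_round_top 0.34 [115.7 173.8  75.9  66.8]
timer_round 0.84 [319.2 187.3  63.3  58.5]
timer_round 0.68 [169.1 348.2  20.8  11.6]
```

View pics/w1.png

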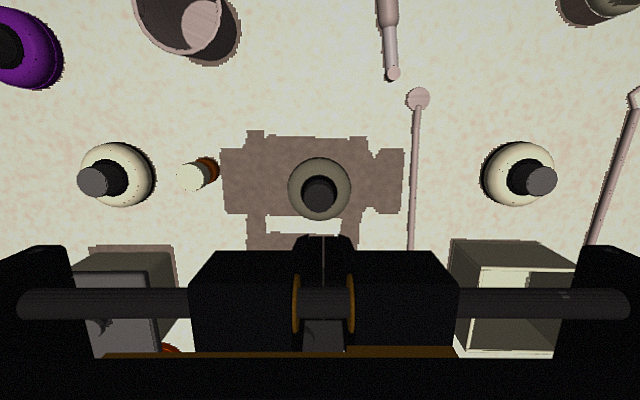

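The wrist picture shows the round tub's timer with its key at (319,196), the fingers shut at (323,240) just below it, and the square tub's timer at left and the open tub's at right. Computing the key centre from both the key and the puck.

```bash
cat >> h.py <<'E'
def look(tag):
    s=monitor.sense();p=imaging.camera("wrist")
    W=np.eye(4);W[:3,:3]=R.from_euler("xyz",s["orientation"],degrees=True).as_matrix();W[:3,3]=s["eef_pos"]
    T=W@p["mount"]; out=[]
    for t,z in(("key_round_top",.044),("timer_round",.011)):
        ms=[m for m in imaging.masks_of(p,t) if m["p"]>.3]
        if not ms: print(tag,t,"none"); continue
        # the one nearest below the tool
        c=[(ray2plane(p,m["box"][:2],z,T),m) for m in ms]
        w,m=min(c,key=lambda a:np.linalg.norm(a[0][:2]-s["eef_pos"][:2]))
        if t[0]=="k":
            b=m["box"]; uv=[b[0],b[1]+b[3]/2-.47*b[2]]; w=ray2plane(p,uv,z,T)
            scale=np.linalg.norm(ray2plane(p,[b[0]+b[2]/2,uv[1]],z,T)-ray2plane(p,[b[0]-b[2]/2,uv[1]],z,T))
            print(tag,"key dia",scale.round(4),end=" ")
        print(tag,t,round(m["p"],2),np.round(m["box"],1),w[:2].round(4)); out.append(w[:2])
    return out,p
E
python3 - <<'E'
from h import *
look("round")
E
```

```text
round key dia 0.0281 round key_round_top 0.77 [319.8 196.1  31.3  30.1] [0.5352 0.0913]
round timer_round 0.87 [318.7 188.4  62.   63.6] [0.5347 0.0927]
```

Both estimates agree to 1.5 mm, and the key diameter reads 28.1 mm (28 expected), so the position is good. Pressing the round tub's timer.

```bash
cat >> h.py <<'E'
def press(x,y):
    env.move_linear([x,y,.052],max_speed=.1); f0=monitor.sense()["contact_force"]
    r=env.move_linear([x,y,.0285],max_speed=.02,stop_force=7.0)
    s=monitor.sense(); print("hit",r,"tcp",np.round(s["eef_pos"],4),"dF",np.round(s["contact_force"]-f0,2),"t",s["clock"])
    env.move_linear([x,y,.06],max_speed=.05)
    env.move_linear([x,y,.15],max_speed=.15)
E
python3 - <<'E'
from h import *
press(.535,.092)
_,p=look("after"); print(monitor.sense()["clock"])
cv2.imwrite("pics/w2.png",p["pixels"][100:300,220:420,::-1].repeat(2,0).repeat(2,1))
E
```

```text
hit True tcp [0.5352 0.092  0.0304] dF [-1.05 -0.79  7.76] t 6.7833
after key dia 0.0272 after key_round_top 0.91 [324.6 197.1  30.5  26.1] [0.5382 0.0905]
after timer_round 0.75 [321.9 189.1  61.3  61.8] [0.5363 0.093 ]
8.4333
```

View pics/w2.png

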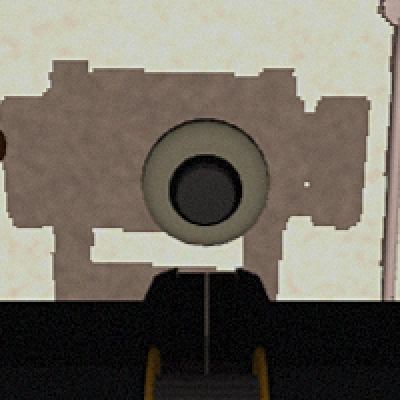

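The round key is fully down: TCP at 30.4 mm under 7.8 N, where a bottomed key should give 30.1 mm. The picture shows the key shorter and the puck unmoved. Now the square one, then the long one, each with its own look and a consistency guard.

```bash
python3 - <<'E'
from h import *
for n,x,y in(("square",.547,.285),("long",.514,-.297)):
    env.move_linear([x,y,.15],max_speed=.25)
    o,_=look(n)
    if len(o)<2 or np.linalg.norm(o[0]-o[1])>.005 or np.linalg.norm(o[0]-[x,y])>.012: print("check",n); break
    press(*np.mean(o,0)); look(n+" after")
print(monitor.sense()["clock"])
p=imaging.camera("top")
cv2.imwrite("pics/top2.png",p["pixels"][:,:,::-1])
E
```

```text
square key dia 0.0321 square key_round_top 0.61 [524.2 210.3  35.9  31.7] [0.538  0.1022]
square timer_round 0.75 [510.  200.6  68.7  61.5] [0.5367 0.0943]
check square
9.5083
```

View pics/top2.png

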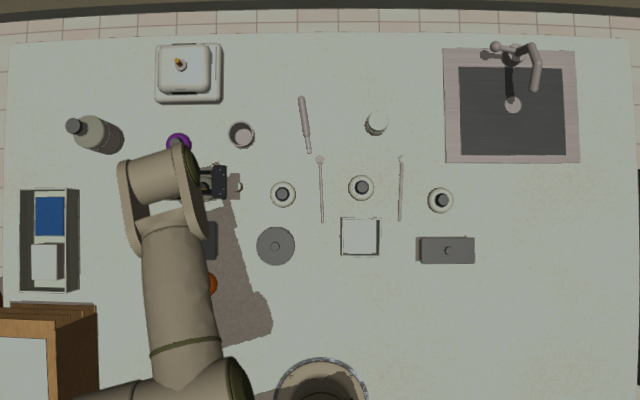

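The guard stopped it: the network saw only the neighbouring (round) timer in the wrist picture. The top picture shows the gripper over the square tub's timer at about (205,185) and everything else in place. Taking another wrist look.

```bash
python3 - <<'E'
from h import *
for dz in(.15,.14):
    env.move_linear([.547,.285,dz]); o,p=look("sq")
cv2.imwrite("pics/w3.png",p["pixels"][:,:,::-1])
E
```

```text
sq key dia 0.034 sq key_round_top 0.8 [522.3 209.4  38.   32.9] [0.5393 0.1048]
sq timer_round 0.6 [511.1 201.2  73.1  63.5] [0.5362 0.0938]
sq key dia 0.0319 sq key_round_top 0.61 [532.7 212.8  37.1  33.8] [0.5382 0.1028]
sq timer_round 0.98 [519.4 203.9  74.6  66. ] [0.536  0.0925]
```

View pics/w3.png

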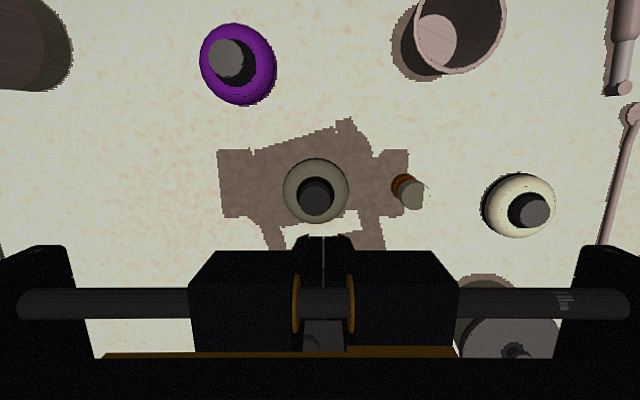

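The wrist picture shows the square tub's timer right under the tool, puck centre about (316,190) and key about (316,196), in shadow, which is why the network misses it. I'll segment the dark key directly, checking it against the puck, and use the same fallback for the long one.

```bash
cat >> h.py <<'E'
def look2(tag,near=(318,196)):
    s=monitor.sense();p=imaging.camera("wrist")
    W=np.eye(4);W[:3,:3]=R.from_euler("xyz",s["orientation"],degrees=True).as_matrix();W[:3,3]=s["eef_pos"]
    T=W@p["mount"]; b=keyblob(p,near,27,62)[1]
    uv=[b[0]+b[2]/2-.5,b[1]+b[3]-.47*b[2]-.5]; w=ray2plane(p,uv,.044,T)
    d=np.linalg.norm(ray2plane(p,[uv[0]+b[2]/2,uv[1]],.044,T)-ray2plane(p,[uv[0]-b[2]/2,uv[1]],.044,T))
    print(tag,"blob",b,"key",w[:2].round(4),"dia",d.round(4)); return w[:2],d,T,p
E
python3 - <<'E'
from h import *
w,d,T,p=look2("square"); q=ray2plane(p,(315.5,190.5),.011,T)[:2]; print("puck",q.round(4))
if abs(d-.028)<.003 and np.linalg.norm(w-q)<.005 and np.linalg.norm(w-[.547,.285])<.012:
    press(*((w+q)/2)); look2("square after")
    env.move_linear([.514,-.297,.15],max_speed=.25)
    o,p=look("long"); look2("long"); print(monitor.sense()["clock"])
    cv2.imwrite("pics/w4.png",p["pixels"][:,:,::-1])
E
```

```text
square blob [ 296  177   39   40 1167] key [0.5512 0.2919] dia 0.0337
puck [0.5499 0.2923]
```

The blob came out a few mm too wide because of dark noise around its edge, so the guard held. Key and puck centres agree to 1.4 mm. Tightening the threshold and continuing.

```bash
sed -i 's/keyblob(p,near,27,62)/keyblob(p,near,27,48)/; s/g=cv2.cvtColor(p\["pixels"\],cv2.COLOR_RGB2GRAY)/g=cv2.medianBlur(cv2.cvtColor(p["pixels"],cv2.COLOR_RGB2GRAY),5)/' h.py
python3 - <<'E'
from h import *
w,d,T,p=look2("square"); q=ray2plane(p,(315.5,190.5),.011,T)[:2]; print("puck",q.round(4))
if abs(d-.028)<.004 and np.linalg.norm(w-q)<.005 and np.linalg.norm(w-[.547,.285])<.012:
    press(*((w+q)/2)); look2("square after")
    env.move_linear([.514,-.297,.15],max_speed=.25)
    o,p=look("long"); look2("long"); print(monitor.sense()["clock"])
    cv2.imwrite("pics/w4.png",p["pixels"][:,:,::-1])
E
```

```text
square blob [ 297  177   38   39 1146] key [0.5517 0.2914] dia 0.0328
puck [0.5499 0.2922]
```

The two independent centres agree to 2 mm on a key of 14 mm radius, which is enough to press. The excess width comes from dark shading round the key.

```bash
python3 - <<'E'
from h import *
press(.5505,.292); look2("square after")
env.move_linear([.514,-.297,.15],max_speed=.25)
o,p=look("long"); look2("long"); print(monitor.sense()["clock"])
cv2.imwrite("pics/w4.png",p["pixels"][:,:,::-1])
E
```

```text
hit True tcp [0.5507 0.292  0.0305] dF [-1.34 -0.17  8.31] t 12.5083
square after blob [ 305  178   36   36 1029] key [0.553  0.2921] dia 0.0321
long key_round_top none
long timer_round none
long blob [313 174  33  38 952] key [ 0.5175 -0.3021] dia 0.0296
16.7667
```

View pics/w4.png

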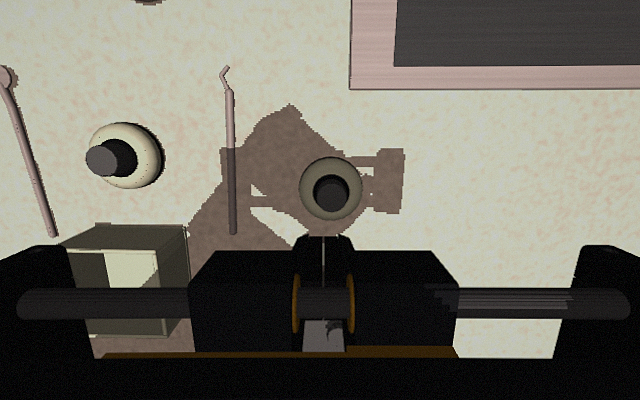

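Square key: stopped at 30.5 mm under 8.3 N, so bottomed. The wrist picture shows the long tub's timer with its puck at (331,188) and key at (331,194), the open tub at lower left, and nothing else close. Pressing it with a short hold to see whether the force stays steady, which would mean bottomed.

```bash
python3 - <<'E'
from h import *
w,d,T,p=look2("long"); q=ray2plane(p,(331,188),.011,T)[:2]; print("puck",q.round(4))
if np.linalg.norm(w-q)<.005:
    x,y=(w+q)/2
    env.move_linear([x,y,.052],max_speed=.1); f0=monitor.sense()["contact_force"]
    print(env.move_linear([x,y,.0285],max_speed=.02,stop_force=7.0))
    for _ in range(4):
        s=monitor.sense(); print(np.round(s["eef_pos"],4),np.round(s["contact_force"]-f0,2),s["clock"]); env.hold(.1)
    env.move_linear([x,y,.06],max_speed=.05); env.move_linear([x,y,.15]); 
    look2("long after")
E
```

```text
long blob [313 174  33  38 959] key [ 0.5175 -0.3021] dia 0.0296
puck [ 0.517  -0.3048]
True
[ 0.5173 -0.3036  0.0304] [-2.64  1.77  8.01] 18.9667
[ 0.5173 -0.3036  0.0306] [-1.64  1.49  7.44] 19.0667
[ 0.5174 -0.3036  0.0307] [-1.54  1.68  7.03] 19.1667
[ 0.5173 -0.3036  0.0307] [-2.06  2.15  6.46] 19.2667
long after blob [ 306  177   37   36 1038] key [ 0.5212 -0.304 ] dia 0.033
```

The force held at 6.5 to 8 N at 30.7 mm, which puts the key at about 34 mm: bottomed. I'll move clear and compare the scene with the start.

```bash
python3 - <<'E'
from h import *
env.move_linear([.517,-.304,.24],max_speed=.2)
env.move_j([-76.513,17.928,85.812,0,76.261,-12.8])
a0,b0=cv2.imread("pics/top1.png"),cv2.imread("pics/scene1.png")
a,b=[imaging.camera(n)["pixels"][:,:,::-1] for n in("top","scene")]
for n,i,j in(("top",a0,a),("scene",b0,b)):
    m=(cv2.absdiff(cv2.GaussianBlur(i,(3,3),0),cv2.GaussianBlur(j,(3,3),0)).max(2)>40).astype(np.uint8)
    k,l,s,c=cv2.connectedComponentsWithStats(m,connectivity=8)
    print(n,[(c[t].round().astype(int).tolist(),int(s[t,4])) for t in range(1,k) if s[t,4]>4])
s=monitor.sense();print(s["clock"],s["contact_force"])
cv2.imwrite("pics/s2.png",cv2.resize(b[110:360,170:510],None,fx=2.3,fy=2.3))
E
```

```text
top [([513, 286], 12), ([517, 296], 67), ([515, 304], 5), ([524, 306], 13), ([580, 309], 78), ([473, 307], 11), ([479, 317], 57), ([567, 315], 35), ([580, 317], 62), ([549, 326], 170), ([555, 331], 99), ([525, 339], 84)]
scene [([175, 9], 160), ([196, 9], 298), ([218, 8], 154), ([198, 91], 6), ([197, 98], 33), ([237, 98], 28), ([203, 168], 28), ([357, 236], 23), ([449, 280], 32)]
22.8667 [-0.0629251   0.08549762  1.32541793]
```

View pics/s2.png

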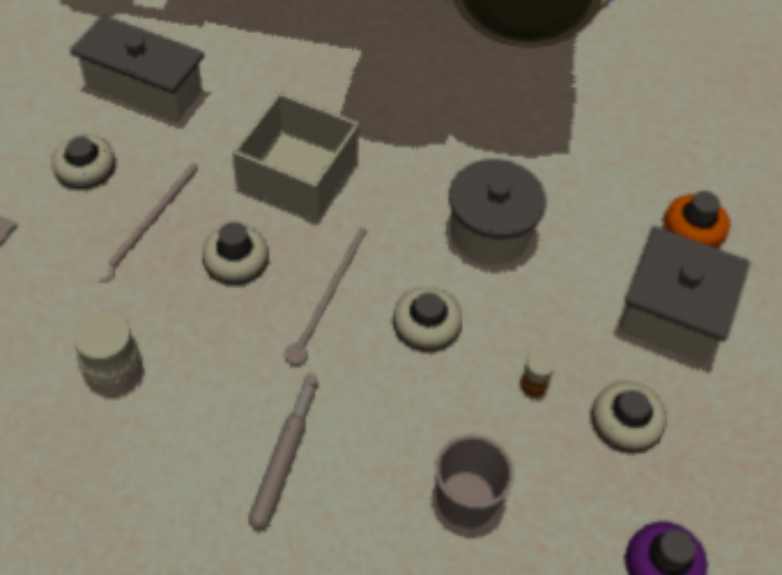

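The picture shows the keys of the round, square and long tubs' timers clearly lower, and the open tub's key still up. Apart from the gripper and its shadow, only those three keys (at (357,236), (449,280) and (203,168)) differ from the first picture.

```bash
python3 -c "
from rig import env
env.hand_in()"
```

```text
the job is handed in; nothing more can be done
```

I started the three timers in the order asked (round, square, then long) with the fingers shut, and handed the job in at about 23 s of the 48 s allowed.

**Presses:** Each press stopped at about 8 N with the fingertips 30.4 to 30.5 mm above the counter, which fits a key that is fully down. On the long tub's timer I held for 0.3 s, and the force stayed at 6.5 N or more.

**Final check:** Comparing pictures from before and after, only those three keys had changed, apart from the gripper and its shadow. All three showed lower. The open tub's timer was still off, and the pucks, bystanders and look-alikes had not visibly moved.

**Checks that failed or disagreed:**
- **Shadowed timers:** The network missed the square and long tubs' timers in the gripper's shadow. It offered the round tub's timer instead of the square one, and my position guard stopped that press. I located both keys by direct segmentation and by puck centre instead; these agreed to within 3 mm.
- **Key width:** The segmented square key measured about 33 mm wide instead of 28 mm, probably from dark shading, so I set that size guard aside.
- **Leftover force:** The force sensor read 1.3 N after retreating clear of everything; I took this as sensor offset.

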